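# Unlock the dibbling press and try its lever

## Robot

A 6-joint arm with a two-finger parallel gripper is mounted at the origin on the work surface; the furniture and walls round the work are solid. World frame = base frame: x ahead of the robot, y to its left, z up, the work surface at z = 0. Lengths are in mm, angles in rad, forces in N, time in s.
With the tool pointing down it reaches from about 400 to 825 mm from the base axis. Payload 7 kg.
Tool frame: the origin (TCP) lies at the very end of the fingers, on their centre line; the grasp point (between the pads) lies 19 mm behind it; z points along the fingers, y is the direction in which the jaws open and shut (so a half turn about z gives the same grasp; the last joint's range is limited). The gripper opens to 88 mm and grips with 3 to 60 N. Pads are 19 mm wide; open, the fingers measure 130 mm over their backs; the gripper's body (78 mm by 193 mm) begins 47 mm behind the grasp point.
Start: joints at [-0.926, 0.359, 0.012, 0, -1.224, -0.288], TCP at [235.735, -632.475, 226.561] pointing down, gripper open.
Joint ranges: [-3.07, 3.07], [-1.43, 2.12], [-1.02, 1.25], [-3.03, 1.67], [-3.05, -0], [-3.03, 3.03]. Speed limits (rad/s): [2.39, 2.39, 3.01, 3.14, 3.14, 3.14].

## Interface

Orientations are given as a 3x3 rotation matrix whose columns are the frame's x, y, z axes.
In Python, from bench import r gives the robot as it stands. The module is installed in compiled form; this text tells all that it offers.
- The arm moves only by the tool step_arm, never from a script. Its argument "rows" is a list that holds one entry, the list of rows, each a list of 7 numbers: the shift along the tool's x, y, z in cm, then the turn, a rotation vector about the tool's x, y, z in degrees, then the closure, from 0 (fully open) to 1 (shut). In form: [[[tx, ty, tz, ax, ay, az, jaw], ...]]. A call has 1 to 10 rows; each row shifts and turns the commanded pose from where the row before left it, along the tool's axes as they then stand; what a row does not reach is not made up. A row lasts 1/10 s, in which the tool goes at most 50 mm and 8.59 degrees, less where a joint would pass 70% of its speed; a pose out of reach is approached as far as the arm can. A call with a gripper value outside its range is refused whole. The fingers move at their own pace and stop on an object; "newtons" is the grip in N (left out, the last holds). Time passes only in rows, so rows that do not move let the fingers close. It gives the time, the measured TCP pose, the force and the opening at its end, in the units of the state.
- r.state(): the state, without advancing time (a new reading comes with each control period).
- r.snapshot(name): name is "scene" or "top"; returns the picture (480x640x3 uint8, red, green, blue); there is no depth.
- r.get_calibration(name): a dict with "vertical_fov" (degrees; the focal length in pixels is half the picture's height over the tangent of half this angle, whatever the lens; pixels are square), "cx", "cy" (the principal point, pixels), "dist" ([k1, k2, p1, p2, k3] as OpenCV has them; the pictures are not rectified), "T" (4x4, takes a point from camera to world coordinates). Camera axes: x right, y down, z forward; pixel columns grow to the right and rows downward; lengths in mm; the calibration is good to about 2 mm. A picture is of the moment at which its call begins. get_calibration takes no time and is no camera call.
- r.finish_job(): hands the job in, once; it reports no verdict.
The state is a dict: "time_s": time; "joint_positions": joint angles; "qvel": joint speeds; "joint_torque": joint torques, N m; "tcp_pos": TCP position; "tool_rot": TCP orientation; "contact_force": force on the tool from outside, world axes, zero at the start; "torque": the same for the moment, N m; "gripper_width": finger opening in mm.
Only numpy, scipy, OpenCV 4.12 (cv2) and the standard library are available. Lean on these libraries where they do the work, as an engineer would, in place of code of your own. Each camera call takes 0.05 s, during which the arm holds its last target.

## Task

The hand dibbling press on the bench is locked by the sprung plunger on top of it. Pull the plunger's T-handle up, twist it to either side until it drops into a rest notch and stays up by itself, and let go of it; then push the lever's wooden pad all the way down to its stop and let it come back up to rest, with the plunger still parked. Leave the things around the press where they are.

Things in the scene. Friction and masses are not known exactly. Their poses are not given: they have to be found in the camera images.
- press_base (a point): Dibbling press fixed to the bench: plywood base 205x130 mm, grey cheeks 60 mm over all joined by a bridge, on it a steel sleeve 52 mm across (rim 146 mm above the bench) with an upright sprung plunger. This point: on the bench top, under the plunger's axis. z up; the lever runs along -x; base from x -140 to +65 mm. The T-handle is the highest part.
- tee_grip (a point): Centre of the plunger's black T-handle: bar 70 mm long (x of this frame) x 16 wide (y) x 20 high (z) on a 16 mm steel shaft. Centre 180 mm above the bench when home, 200 mm when parked; 24 mm free between its underside and the sleeve's rim when home. At the start the bar lies in line with the lever. The frame moves and turns with the handle.
- plunger_pull (a joint): Lift of the plunger, m: 0 = home (pin in the lever's wheel, lever locked), 0.034 = highest. Spring and weight pull it down: about 6 N at home, 11 N at the top. Its cross-bar stands in a slot of the sleeve, so the handle turns only when lifted above 0.026 (rim). Settled in a rest notch it reads 0.0205; lying on the rim beside a notch, 0.026.
- plunger_turn (a joint): Turn of the T-handle, rad, counter-clockwise from above; 0 = cross-bar over its slot (start, play about 0.05); -1.4 to 1.4 when lifted. V-shaped rest notches, 5.5 mm deep, lie at +1.134 and -1.134 (65 degrees either way; either serves); each catches and centres the cross-bar when it comes down within about 0.3 rad of the notch.
- pad_top (a point): Centre of the top face of the lever's wooden pad (50 long x 56 wide x 14 mm thick), 190 mm along the lever from its level axis, which runs along press_base's y, 60 mm above it. Frame parallel to press_base's at lever joint 0 (pad face then slopes 0.45 rad, its free end higher), turning with the lever; face level at the stop. 149 mm above the bench at rest, 67 mm at the stop.
- press_lever (a joint): Lever angle, rad: 0 = up, at rest; 0.45 = down at its hard stop, lever level. Sprung upward: pushing down on the pad takes about 4 to 8 N; it returns by itself when let up. While the plunger is home it is locked and gives only about 0.1 rad under a firm push (15 N).
- rose: brass-coloured watering rose, cone 70 mm across, 59 mm high, loose; origin at its underside; leave alone
- tin: tin 75 mm across, 58 mm high, loose; origin at its underside; leave alone
- tamper: wooden tamping board 110 x 240 mm with a grip block, 67 mm high, loose; origin at its underside; leave alone
- secateurs: hand secateurs, 191 mm long, 17 mm thick, lying shut, loose; origin at their underside; leave alone

How it is judged (in metres and radians):
On the way, in this order (a step that is already met when the one before it is completed fails the run):
1. the plunger is lifted, twisted into a rest notch, and stays there with the fingers off the press (value of joint plunger_pull between 0.0175 and 0.0235 m and (value of joint plunger_turn between 0.98 and 1.29 rad or value of joint plunger_turn between -1.29 and -0.98 rad) and contact force between the fingers and press below 0.1 N), for 0.3 s.
2. the lever is pushed down to its stop, the plunger still parked (value of joint plunger_pull between 0.0175 and 0.0235 m and (value of joint plunger_turn between 0.98 and 1.29 rad or value of joint plunger_turn between -1.29 and -0.98 rad) and value of joint press_lever above 0.41 rad), for 0.1 s.
3. the lever is back up (value of joint press_lever below 0.04 rad), for 0.2 s.
At the end, for the whole second after the job is handed in: The plunger rests in a rest notch (lift 17.5 to 23.5 mm, turned 0.98 to 1.29 rad either way) and the lever, after having been down to its stop (over 0.41 rad), is back up within 0.04 rad of rest and still; the loose things round the press have not been moved more than 30 mm (value of joint plunger_pull between 0.0175 and 0.0235 m and (value of joint plunger_turn between 0.98 and 1.29 rad or value of joint plunger_turn between -1.29 and -0.98 rad) and value of joint press_lever below 0.04 rad and velocity of joint press_lever between -0.05 and 0.05 rad/s); the robot touches nothing.
It fails at once if the rose was moved more than 30 mm (distance of rose from where it was at the start of the episode above 0.03 m).
It fails at once if the tin was moved more than 30 mm (distance of tin from where it was at the start of the episode above 0.03 m).
It fails at once if the tamper was moved more than 30 mm (distance of tamper from where it was at the start of the episode above 0.03 m).
It fails at once if the secateurs was moved more than 30 mm (distance of secateurs from where it was at the start of the episode above 0.03 m).
It also fails if it takes over 58 s, if anything falls off the work surface, if the arm or the gripper's body presses on something with over 40 N, if the wrist force passes 120 N, or if a joint passes its speed limit or range.

## Working session

There is one attempt and no reset: what is moved stays moved. The work goes in short steps, Python scripts to look and compute and a tool call to move; the robot and the scene stay as the last step left them, time stands still between calls to the robot, and variables do not carry over. Pictures are saved under pics/ and viewed, and the job is handed in when it is done.

Besides the shell and the picture viewer there is one more tool, called after ">>>" as a command line: name --argument value ..., lists and objects as JSON in quotes. step_arm: Moves the arm, as the interface text tells. Its arguments: {"type":"object","properties":{"rows":{"type":"array"},"newtons":{"type":"number"}},"required":["rows"]}

```bash
mkdir -p pics
python3 - <<'E'
from bench import r
import cv2
for n in("scene","top"):
    cv2.imwrite(f"pics/{n}0.png",r.snapshot(n)[:,:,::-1]); print(r.get_calibration(n))
print(r.state())
E
```

```text
{'vertical_fov': 52.14574134126488, 'cx': 317.7179050714564, 'cy': 234.33094285247233, 'dist': array([-0.00371879,  0.        ,  0.        ,  0.        ,  0.        ]), 'T': array([[-9.72064313e-01, -1.80831091e-01,  1.49636522e-01,
         4.22458377e+02],
       [-2.34376611e-01,  7.82032324e-01, -5.77488570e-01,
         7.17631434e+02],
       [-1.25927093e-02, -5.96427330e-01, -8.02568292e-01,
         1.13564363e+03],
       [ 0.00000000e+00,  0.00000000e+00,  0.00000000e+00,
         1.00000000e+00]])}
{'vertical_fov': 45.5225508020828, 'cx': 322.4522443959913, 'cy': 242.08557635212236, 'dist': array([0.038175, 0.      , 0.      , 0.      , 0.      ]), 'T': array([[-9.57793148e-03, -9.97298656e-01,  7.28261863e-02,
         5.05483494e+02],
       [-9.99925053e-01,  8.99681768e-03, -8.30332456e-03,
         7.30803682e+00],
       [ 7.62569050e-03, -7.29002569e-02, -9.97310083e-01,
         1.68353470e+03],
       [ 0.00000000e+00,  0.00000000e+00,  0.00000000e+00,
         1.00000000e+00]])}
{'time_s': 0.1, 'joint_positions': array([-9.25884500e-01,  3.59281659e-01,  1.11694618e-02, -2.77480946e-04,
       -1.22411704e+00, -2.88100498e-01]), 'qvel': array([ 0.00027856, -0.00056858,  0.00033198,  0.00175783,  0.00064212,
       -0.00141671]), 'joint_torque': array([-2.53629754e-03, -5.84164274e+01,  2.93748200e+01,  7.01565519e+00,
        1.00851417e-02, -4.03062415e-05]), 'tcp_pos': array([ 235.58467634, -632.09415636,  225.75197772]), 'tool_rot': array([[-9.37048292e-01, -3.49199188e-01, -6.52794971e-04],
       [-3.49199763e-01,  9.37047400e-01,  1.30197809e-03],
       [ 1.57050138e-04,  1.44797220e-03, -9.99998939e-01]]), 'contact_force': array([ 0.10199319, -0.23994062, -0.33772602]), 'torque': array([ 0.04082723, -0.01132122, -0.0221976 ]), 'gripper_width': 87.74492178457264}
```

View pics/scene0.png

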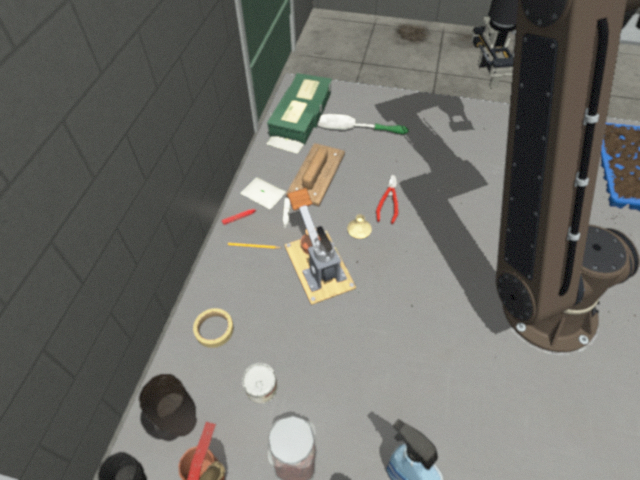

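View pics/top0.png

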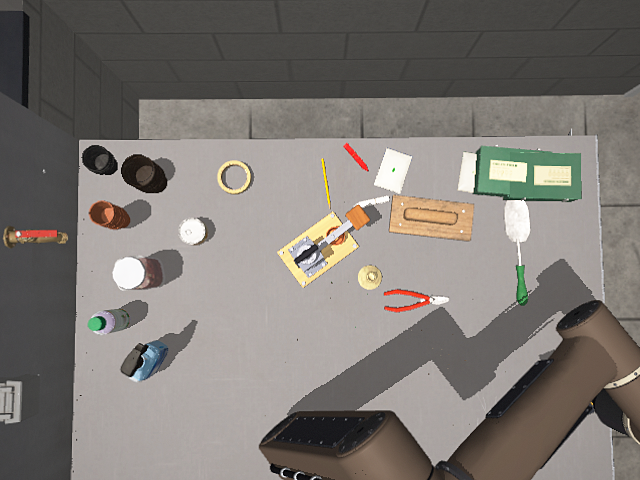

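The scene picture shows the press near (320,265), with its lever pointing up to the pad at (300,200). In the top picture the T-handle is near (307,257) and the pad near (357,215). The rose is at (370,277), the tamper at (432,217) and the secateurs at (415,300). I'll enlarge both views.

Run:
```python
import cv2
a=cv2.imread("pics/top0.png")[195:295,270:390]; cv2.imwrite("pics/topc.png",cv2.resize(a,None,fx=6,fy=6,interpolation=cv2.INTER_CUBIC)[:600])
a=cv2.imread("pics/scene0.png")[180:310,270:380]; cv2.imwrite("pics/scenec.png",cv2.resize(a,None,fx=4.5,fy=4.5,interpolation=cv2.INTER_CUBIC))
```

```text
(no output)
```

View pics/topc.png

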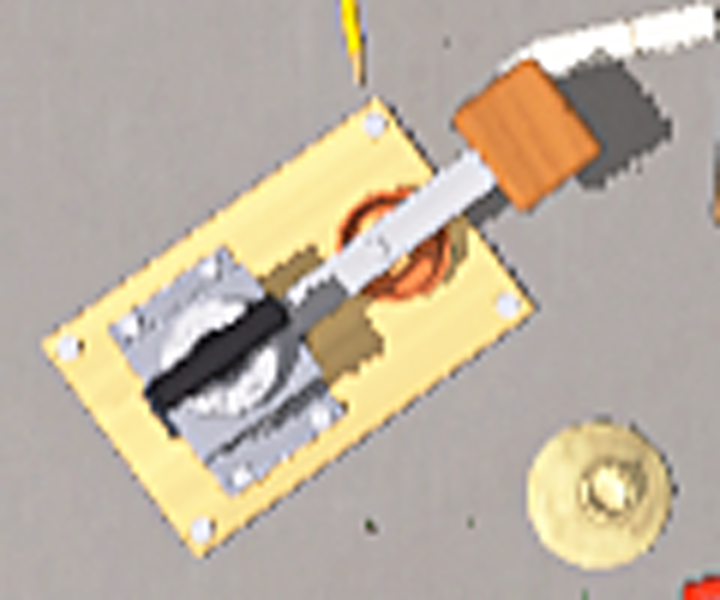

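View pics/scenec.png

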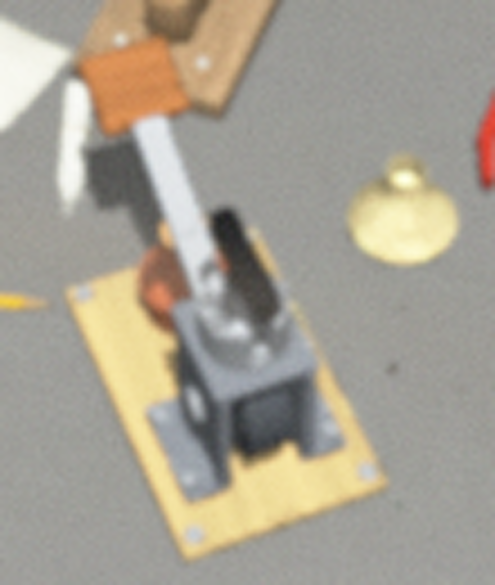

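```bash
cat > h.py <<'E'
from bench import r
import numpy as np, cv2
def ray(n,u):
    c=r.get_calibration(n); f=240/np.tan(np.radians(c["vertical_fov"]/2))
    K=np.array([[f,0,c["cx"]],[0,f,c["cy"]],[0,0,1]])
    p=cv2.undistortPoints(np.array([[u]],float),K,np.array(c["dist"]))[0,0]
    return c["T"][:3,3], c["T"][:3,:3]@np.array([p[0],p[1],1])
def atz(n,u,z):
    o,d=ray(n,u); return o+d*(z-o[2])/d[2]
def tri(a,b):
    o1,d1=ray("top",a);o2,d2=ray("scene",b)
    s=np.linalg.lstsq(np.c_[d1,-d2],o2-o1,rcond=None)[0]
    p,q=o1+s[0]*d1,o2+s[1]*d2
    return (p+q)/2,np.linalg.norm(p-q)
T=lambda x,y:(270+(x+.5)/6-.5,195+(y+.5)/6-.5)
S=lambda x,y:(270+(x+.5)/4.5-.5,180+(y+.5)/4.5-.5)
def proj(n,P):
    c=r.get_calibration(n); f=240/np.tan(np.radians(c["vertical_fov"]/2))
    K=np.array([[f,0,c["cx"]],[0,f,c["cy"]],[0,0,1]]); Ti=np.linalg.inv(c["T"])
    return cv2.projectPoints(np.array(P,float).reshape(-1,3),Ti[:3,:3],Ti[:3,3],K,np.array(c["dist"]))[0][:,0]
E
python3 - <<'E'
from h import *
np.set_printoptions(precision=1,suppress=True)
C=[atz("top",T(*p),12) for p in[(45,342),(375,98),(535,305),(203,555)]]
for c in C: print(c)
L=[np.linalg.norm(C[i]-C[(i+1)%4]) for i in range(4)];print(L)
a=(C[1]-C[0]+C[2]-C[3]);print("lever dir",np.degrees(np.arctan2(a[1],a[0])))
ux=-a/np.linalg.norm(a);cen=sum(C)/4;print("press_base",cen+37.5*ux)
S4=[atz("scene",S(*p),12) for p in[(185,558),(67,290),(250,230),(385,485)]]
a=(S4[1]-S4[0]+S4[2]-S4[3]);print("scene dir",np.degrees(np.arctan2(a[1],a[0])),sum(S4)/4-37.5*a/np.linalg.norm(a))
e=[atz("top",T(*p),190) for p in[(153,390),(283,312)]];print(e,np.linalg.norm(e[0]-e[1]),sum(e)/2,np.degrees(np.arctan2(*(e[1]-e[0])[[1,0]])))
print("scene",atz("scene",S(247,262),190), tri(T(218,351),S(247,262)))
print("pad",atz("top",T(527,135),149),atz("scene",S(133,85),149),tri(T(527,135),S(133,85)))
print("rose",atz("top",T(607,487),59), "tamper",atz("top",(432,217),20))
E
```

```text
[600.9 126.3  12. ]
[719.2 -35.8  12. ]
[ 616.8 -112.9   12. ]
[496.7  50.1  12. ]
[np.float64(200.72070641160195), np.float64(128.1586953377425), np.float64(202.42662527375398), np.float64(129.12725121886683)]
lever dir -53.739136379439124
press_base [586.2  37.2  12. ]
scene dir -54.4009038687476 [583.5  40.9  12. ]
[array([569.4,  66.8, 190. ]), array([602.9,   9.9, 190. ])] 65.99655213330112 [586.1  38.3 190. ] -59.499271384912376
scene [580.5  43.7 190. ] (array([584.2,  38.2, 181.9]), np.float64(4.693852315322581))
pad [ 684.4 -100.5  149. ] [682.1 -96.3 149. ] (array([ 684.3, -101. ,  143.2]), np.float64(1.4018906932461206))
rose [ 527.1 -142.3   59. ] tamper [ 697.6 -327.7   20. ]
```

>>> step_arm --rows '[[[-3.5, 3.15, 0, 0, 0, 0, 0], [-3.5, 3.15, 0, 0, 0, 0, 0], [-3.5, 3.15, 0, 0, 0, 0, 0], [-3.5, 3.15, 0, 0, 0, 0, 0], [-3.5, 3.15, 0, 0, 0, 0, 0], [-3.5, 3.15, 0, 0, 0, 0, 0], [-3.5, 3.15, 0, 0, 0, 0, 0], [-3.5, 3.15, 0, 0, 0, 0, 0]]]' --newtons 40

```text
time_s: 0.9
tcp_pos: [410.4, -296.7, 226.5]
tool_rot: [[-0.937, -0.349, -0.0], [-0.349, 0.937, 0.0], [-0.0, 0.0, -1.0]]
contact_force: [0.3, -0.3, -0.2]
gripper_width: 87.6
```

>>> step_arm --rows '[[[-3.5, 3.15, 0, 0, 0, 0, 0], [-3.5, 3.15, 0, 0, 0, 0, 0], [-3.5, 3.15, 0, 0, 0, 0, 0], [-3.5, 3.15, 0, 0, 0, 0, 0], [-3.5, 3.15, 0, 0, 0, 0, 0], [-3.5, 3.15, 0, 0, 0, 0, 0], [-3.5, 3.15, 0, 0, 0, 0, 0], [-3.5, 3.15, 0, 0, 0, 0, 0]]]'

```text
time_s: 1.7
tcp_pos: [584.8, 37.3, 226.4]
tool_rot: [[-0.937, -0.35, -0.0], [-0.35, 0.937, -0.0], [0.0, 0.0, -1.0]]
contact_force: [0.6, -1.0, 0.3]
gripper_width: 87.4
```

>>> step_arm --rows '[[[0, 0, 0, 0, 0, -8, 0], [0, 0, 0, 0, 0, -8, 0], [0, 0, 0, 0, 0, -8, 0], [0, 0, 0, 0, 0, -8, 0], [0, 0, 0, 0, 0, -8, 0], [0, 0, 0, 0, 0, -8, 0], [0, 0, 0, 0, 0, -8, 0]]]'

```text
time_s: 2.4
tcp_pos: [584.1, 35.3, 226.1]
tool_rot: [[-0.229, -0.973, -0.001], [-0.973, 0.229, -0.0], [0.0, 0.001, -1.0]]
contact_force: [-0.6, 1.3, -0.3]
gripper_width: 87.6
```

>>> step_arm --rows '[[[0, 0, 0, 0, 0, -8, 0], [0, 0, 0, 0, 0, -8, 0], [0, 0, 0, 0, 0, -8, 0], [0, 0, 0, 0, 0, -8, 0], [0, 0, 0, 0, 0, -8, 0], [0, 0, 0, 0, 0, -8, 0], [0, 0, 0, 0, 0, 0, 0], [0, 0, 0, 0, 0, 0, 0], [0, 0, 0, 0, 0, 0, 0]]]'

```text
time_s: 3.3
tcp_pos: [584.3, 35.4, 226.4]
tool_rot: [[0.563, -0.826, -0.0], [-0.826, -0.563, -0.0], [-0.0, 0.0, -1.0]]
contact_force: [-0.3, -0.2, -0.4]
gripper_width: 87.7
```

>>> step_arm --rows '[[[-0.15, -0.25, 0, 0, 0, 0, 0], [0, 0, 1.5, 0, 0, 0, 0], [0, 0, 0, 0, 0, 0, 0]]]'

```text
time_s: 3.6
tcp_pos: [584.6, 38.1, 209.9]
tool_rot: [[0.564, -0.825, -0.003], [-0.825, -0.564, -0.0], [-0.001, 0.003, -1.0]]
contact_force: [0.1, 0.6, -1.1]
gripper_width: 87.7
```

Run:
```python
from h import *
i=r.snapshot("scene")[:,:,::-1]
cv2.imwrite("pics/s1.png",cv2.resize(i[150:310,240:400],None,fx=3.7,fy=3.7,interpolation=cv2.INTER_CUBIC))
print(r.state()["joint_positions"])
```

```text
[ 3.97946193e-01  2.26028668e-01 -2.10944690e-01 -1.76344284e-04
 -1.13576537e+00  2.02358771e-01]
```

View pics/s1.png

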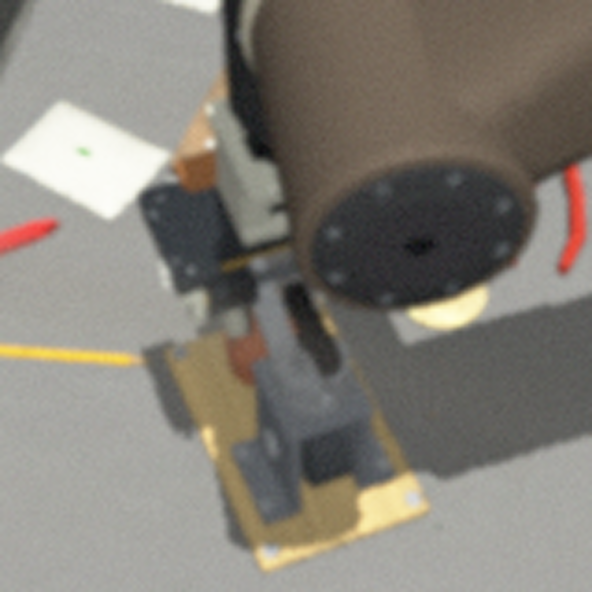

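Run:
```python
from h import *
c=np.array([584.6,38.1,210]);y=np.array([-.825,-.564,0])
P=[c,c+44*y,c-44*y,c+65*y,c-65*y,[585.5,38.2,190],[585.5,38.2,180],[567,68,190],[605,10,190]]
print(((proj("scene",P)-[240,150])*3.7).round())
i=r.snapshot("top")[:,:,::-1]
cv2.imwrite("pics/t1.png",cv2.resize(i[180:320,250:410],None,fx=4,fy=4,interpolation=cv2.INTER_CUBIC))
```

```text
[[308. 298.]
 [372. 279.]
 [244. 319.]
 [402. 269.]
 [213. 328.]
 [307. 317.]
 [307. 326.]
 [325. 359.]
 [288. 278.]]
```

View pics/t1.png

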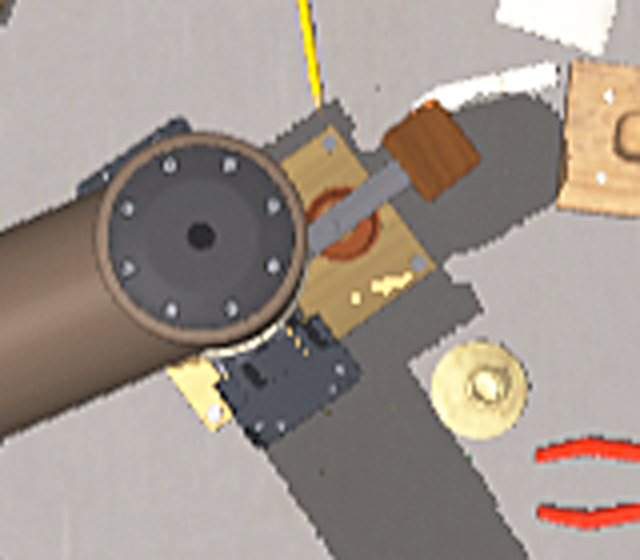

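>>> step_arm --rows '[[[-0.1, 0.1, 1.6, 0, 0, 0, 0], [0, 0, 1.6, 0, 0, 0, 0], [0, 0, 1.5, 0, 0, 0, 0], [0, 0, 0, 0, 0, 0, 0]]]' --newtons 4

```text
time_s: 4.1
tcp_pos: [583.3, 38.1, 163.2]
tool_rot: [[0.565, -0.825, -0.003], [-0.825, -0.565, -0.001], [-0.001, 0.003, -1.0]]
contact_force: [-0.5, -0.1, -0.5]
gripper_width: 87.6
```

Run:
```python
from h import *
i=r.snapshot("scene")[:,:,::-1]
cv2.imwrite("pics/s2.png",cv2.resize(i[190:290,270:370],None,fx=6,fy=6,interpolation=cv2.INTER_CUBIC))
print(r.state()["contact_force"],r.state()["tcp_pos"])
```

```text
[-0.08594948  0.26077035  0.75679156] [584.08322235  38.15132501 164.49572462]
```

View pics/s2.png

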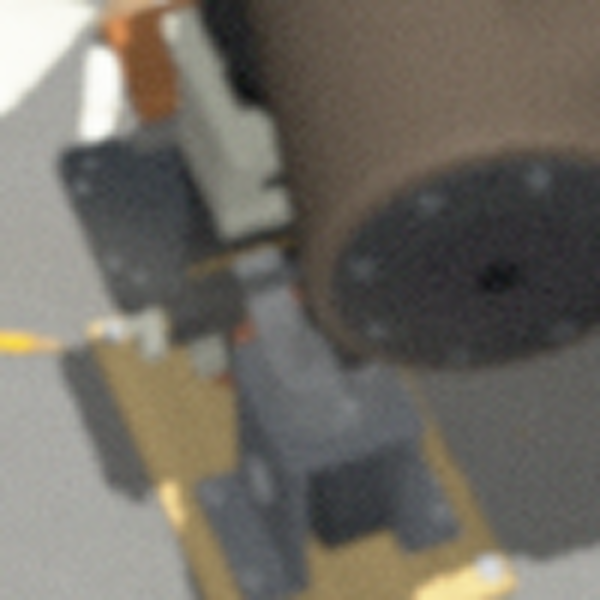

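The fingers are down around the bar and free of the press; one shows at (210,355). I'll close gently first and read the side force.

>>> step_arm --rows '[[[0, 0, 0.2, 0, 0, 0, 1], [0, 0, 0, 0, 0, 0, 1], [0, 0, 0, 0, 0, 0, 1], [0, 0, 0, 0, 0, 0, 1], [0, 0, 0, 0, 0, 0, 1], [0, 0, 0, 0, 0, 0, 1], [0, 0, 0, 0, 0, 0, 1], [0, 0, 0, 0, 0, 0, 1]]]' --newtons 4

```text
time_s: 4.95
tcp_pos: [584.3, 38.3, 162.6]
tool_rot: [[0.566, -0.825, 0.0], [-0.825, -0.566, 0.0], [0.0, -0.0, -1.0]]
contact_force: [-0.0, 0.1, -0.7]
gripper_width: 29.0
```

>>> step_arm --rows '[[[0, 0, 0, 0, 0, 0, 1], [0, 0, 0, 0, 0, 0, 1], [0, 0, 0, 0, 0, 0, 1], [0, 0, 0, 0, 0, 0, 1]]]'

```text
time_s: 5.35
tcp_pos: [584.0, 38.1, 162.5]
tool_rot: [[0.566, -0.825, -0.0], [-0.825, -0.566, -0.0], [-0.0, 0.0, -1.0]]
contact_force: [-1.5, -0.6, 1.4]
gripper_width: 21.7
```

Opening is 21.7 mm with a 1.6 N push along tool +y, so the bar lies about 2.8 mm to the +y side. The scene picture said the same. I'll shift the tool to centre it.

>>> step_arm --rows '[[[0, 0.15, 0, 0, 0, 0, 1], [0, 0.13, 0, 0, 0, 0, 1], [0, 0, 0, 0, 0, 0, 1], [0, 0, 0, 0, 0, 0, 1], [0, 0, 0, 0, 0, 0, 1]]]'

```text
time_s: 5.85
tcp_pos: [583.3, 37.7, 162.8]
tool_rot: [[0.566, -0.824, 0.003], [-0.824, -0.566, 0.001], [0.0, -0.003, -1.0]]
contact_force: [3.4, 3.5, -2.9]
gripper_width: 21.7
```

```bash
python3 -c "
from h import *
s=r.state();print(s['contact_force'],s['torque'],s['gripper_width'])"
```

```text
[ 3.44691499  3.52223223 -2.92549583] [ 1.07245218 -1.46835568 -0.04278162] 21.688859746242493
```

Run:
```python
import cv2
a=cv2.imread("pics/top0.png")[235:275,285:335]; cv2.imwrite("pics/tc2.png",cv2.resize(a,None,fx=14,fy=14,interpolation=cv2.INTER_NEAREST))
a=cv2.imread("pics/scene0.png")[220:270,300:350]; cv2.imwrite("pics/sc2.png",cv2.resize(a,None,fx=12,fy=12,interpolation=cv2.INTER_NEAREST))
```

```text
(no output)
```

View pics/tc2.png

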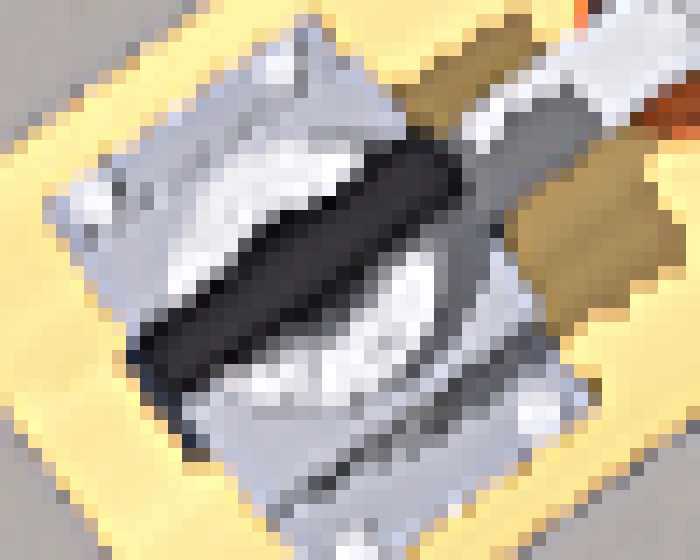

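View pics/sc2.png

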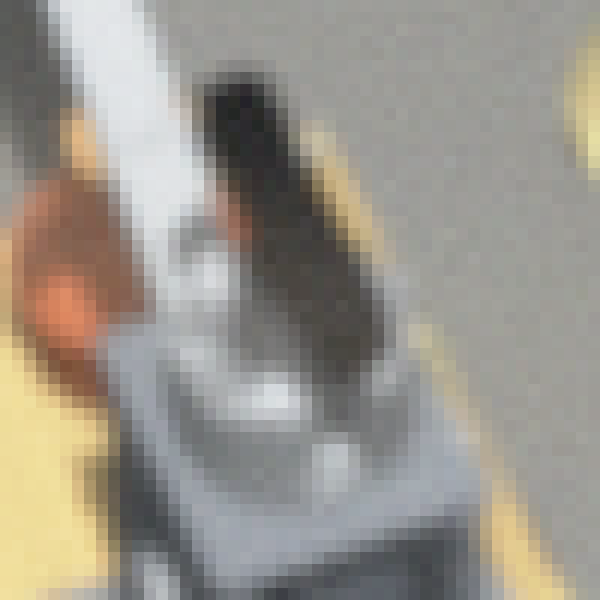

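>>> step_arm --rows '[[[0, -0.15, 0, 0, 0, 0, 1], [0, 0, 0, 0, 0, 0, 1], [0, 0, 0, 0, 0, 0, 1], [0, 0, 0, 0, 0, 0, 1]]]' --newtons 12

```text
time_s: 6.25
tcp_pos: [583.5, 37.7, 162.7]
tool_rot: [[0.566, -0.825, 0.001], [-0.825, -0.566, 0.0], [0.0, -0.001, -1.0]]
contact_force: [2.6, 2.1, 0.0]
gripper_width: 20.8
```

```bash
python3 -c "
from h import *
s=r.state();print(s['contact_force'],s['torque'],s['gripper_width'])
for n in ('scene','top'):
  i=r.snapshot(n)[:,:,::-1]
  cv2.imwrite('pics/%s3.png'%n,cv2.resize(i[190:290,270:370],None,fx=6,fy=6,interpolation=cv2.INTER_CUBIC))"
```

```text
[2.62340482 2.12261729 0.00861363] [ 0.79003251 -0.86663226 -0.00740495] 20.755267037309842
```

View pics/scene3.png

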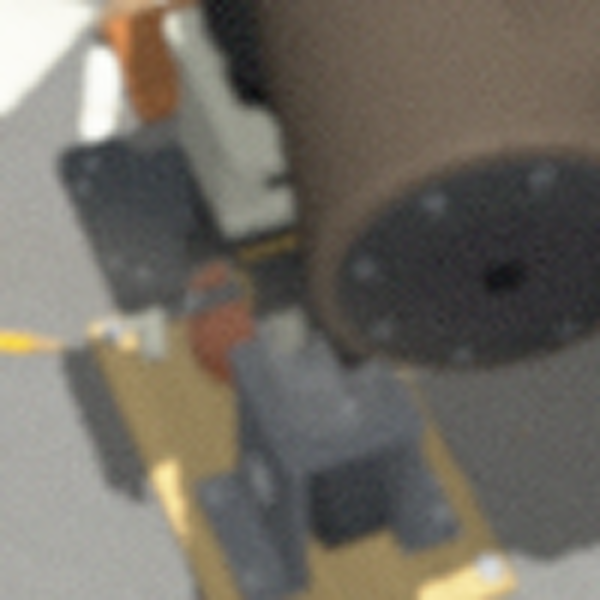

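>>> step_arm --rows '[[[0, -0.05, 0, 0, 0, -3, 1], [0, 0, 0, 0, 0, 0, 1], [0, 0, 0, 0, 0, 0, 1]]]' --newtons 20

```text
time_s: 6.65
tcp_pos: [583.6, 37.8, 162.7]
tool_rot: [[0.607, -0.795, 0.0], [-0.795, -0.607, -0.0], [0.0, -0.0, -1.0]]
contact_force: [2.0, 1.5, 0.9]
gripper_width: 19.9
```

```bash
python3 -c "
from h import *
s=r.state();print(s['contact_force'],s['torque'],s['gripper_width'])"
```

```text
[2.0045466  1.45585417 0.93425353] [ 0.46083675 -0.49021087 -0.03752711] 19.88183496498238
```

>>> step_arm --rows '[[[0, -0.05, 0, 0, 0, 0, 1], [0, 0, 0, 0, 0, 0, 1], [0, 0, -0.5, 0, 0, 0, 1], [0, 0, -0.5, 0, 0, 0, 1], [0, 0, -0.5, 0, 0, 0, 1], [0, 0, -0.5, 0, 0, 0, 1], [0, 0, 0, 0, 0, 0, 1]]]' --newtons 45

```text
time_s: 7.35
tcp_pos: [583.5, 37.9, 182.8]
tool_rot: [[0.608, -0.794, -0.001], [-0.794, -0.608, -0.0], [-0.0, 0.001, -1.0]]
contact_force: [0.9, -1.0, -7.9]
gripper_width: 19.3
```

>>> step_arm --rows '[[[0, 0, -0.5, 0, 0, 0, 1], [0, 0, -0.5, 0, 0, 0, 1], [0, 0, 0, 0, 0, 0, 1]]]'

```text
time_s: 7.65
tcp_pos: [583.6, 38.0, 192.9]
tool_rot: [[0.608, -0.794, -0.001], [-0.794, -0.608, -0.0], [-0.0, 0.001, -1.0]]
contact_force: [1.3, -0.2, -10.4]
gripper_width: 18.7
```

The pull reads 10.4 N after a 30 mm rise, so the plunger is up. I'll twist it clockwise now, in two halves.

>>> step_arm --rows '[[[0, 0, 0, 0, 0, 5, 1], [0, 0, 0, 0, 0, 5, 1], [0, 0, 0, 0, 0, 5, 1], [0, 0, 0, 0, 0, 5, 1], [0, 0, 0, 0, 0, 0, 1]]]'

```text
time_s: 8.15
tcp_pos: [584.0, 38.2, 192.4]
tool_rot: [[0.299, -0.954, -0.0], [-0.954, -0.299, 0.0], [-0.0, -0.0, -1.0]]
contact_force: [3.5, -0.3, -11.8]
gripper_width: 18.8
```

```bash
python3 -c "
from h import *
s=r.state();print(s['contact_force'],s['torque'],s['gripper_width'])"
```

```text
[  3.5275106   -0.33525234 -11.82459405] [-0.15599728 -0.78375722 -0.03648346] 18.779862060938257
```

>>> step_arm --rows '[[[0, 0, 0, 0, 0, 6, 1], [0, 0, 0, 0, 0, 6, 1], [0, 0, 0, 0, 0, 6, 1], [0, 0, 0, 0, 0, 6, 1], [0, 0, 0, 0, 0, 6, 1], [0, 0, 0, 0, 0, 6, 1], [0, 0, 0, 0, 0, 6, 1], [0, 0, 0, 0, 0, 4, 1], [0, 0, 0, 0, 0, 0, 1]]]'

```text
time_s: 9.05
tcp_pos: [584.9, 38.3, 192.9]
tool_rot: [[-0.477, -0.879, 0.002], [-0.879, 0.477, 0.0], [-0.001, -0.001, -1.0]]
contact_force: [5.6, -1.1, -11.3]
gripper_width: 18.7
```

```bash
python3 -c "
from h import *
s=r.state();print(s['contact_force'],s['torque'],s['gripper_width'])"
```

```text
[  5.58189916  -1.08279315 -11.26977386] [-0.32180411 -1.88687141  0.00235867] 18.74698253816842
```

>>> step_arm --rows '[[[-0.1, -0.18, 0, 0, 0, 0, 1], [0, 0, 0.3, 0, 0, 0, 1], [0, 0, 0.3, 0, 0, 0, 1], [0, 0, 0.3, 0, 0, 0, 1], [0, 0, 0.05, 0, 0, 0, 1], [0, 0, 0, 0, 0, 0, 1], [0, 0, 0, 0, 0, 0, 1]]]'

```text
time_s: 9.75
tcp_pos: [585.8, 38.2, 183.5]
tool_rot: [[-0.478, -0.878, -0.0], [-0.878, 0.478, 0.0], [-0.0, 0.0, -1.0]]
contact_force: [-5.5, 1.8, -0.9]
gripper_width: 19.1
```

```bash
python3 -c "
from h import *
s=r.state();print(s['contact_force'],s['torque'],s['gripper_width'])"
```

```text
[-5.51762781  1.83737404 -0.87088576] [ 0.517067    2.11327227 -0.07134079] 19.134061911621068
```

The notch now carries the plunger: the downward pull fell from about 11 N to 0.9 N. I'll take off half the side shift and open the fingers.

>>> step_arm --rows '[[[0.05, 0.09, 0, 0, 0, 0, 1], [0, 0, 0, 0, 0, 0, 1], [0, 0, 0, 0, 0, 0, 0.5], [0, 0, 0, 0, 0, 0, 0.2], [0, 0, 0, 0, 0, 0, 0], [0, 0, 0, 0, 0, 0, 0], [0, 0, 0, 0, 0, 0, 0], [0, 0, 0, 0, 0, 0, 0], [0, 0, 0, 0, 0, 0, 0], [0, 0, 0, 0, 0, 0, 0]]]'

```text
time_s: 10.75
tcp_pos: [585.0, 38.1, 183.1]
tool_rot: [[-0.478, -0.878, 0.0], [-0.878, 0.478, -0.0], [0.0, -0.0, -1.0]]
contact_force: [0.3, -0.1, -0.3]
gripper_width: 77.7
```

>>> step_arm --rows '[[[0, 0, 0, 0, 0, 0, 0], [0, 0, 0, 0, 0, 0, 0], [0, 0, -2, 0, 0, 0, 0], [0, 0, -3, 0, 0, 0, 0], [0, 0, -3, 0, 0, 0, 0], [0, 0, -2, 0, 0, 0, 0], [0, 0, 0, 0, 0, 0, 0]]]'

```text
time_s: 11.45
tcp_pos: [586.5, 38.4, 286.6]
tool_rot: [[-0.478, -0.878, 0.006], [-0.878, 0.478, 0.001], [-0.004, -0.004, -1.0]]
contact_force: [-0.2, 0.2, 0.9]
gripper_width: 87.4
```

>>> step_arm --rows '[[[1.9, -3.95, 0, 0, 0, 0, 0.5], [1.9, -3.95, 0, 0, 0, 0, 1], [1.9, -3.95, 0, 0, 0, 0, 1], [1.95, -3.95, 0, 0, 0, 0, 1], [0, 0, 0, 0, 0, -8, 1], [0, 0, 0, 0, 0, -8, 1], [0, 0, 0, 0, 0, -8, 1], [0, 0, 0, 0, 0, -8, 1], [0, 0, 0, 0, 0, -8, 1], [0, 0, 0, 0, 0, -8, 1]]]' --newtons 30

```text
time_s: 12.45
tcp_pos: [687.0, -104.6, 282.0]
tool_rot: [[0.338, -0.941, -0.001], [-0.941, -0.338, 0.0], [-0.001, 0.001, -1.0]]
contact_force: [-0.1, -0.4, 0.0]
gripper_width: 13.1
```

>>> step_arm --rows '[[[0, 0, 0, 0, 0, -8, 1], [0, 0, 0, 0, 0, -8, 1], [0, 0, 0, 0, 0, 0, 1], [0, 0, 0, 0, 0, 0, 1]]]'

```text
time_s: 12.85
tcp_pos: [687.1, -104.5, 282.4]
tool_rot: [[0.577, -0.817, -0.001], [-0.817, -0.577, 0.0], [-0.0, 0.001, -1.0]]
contact_force: [0.5, 0.0, 0.5]
gripper_width: 0.1
```

Run:
```python
from h import *
i=r.snapshot("scene")[:,:,::-1]
a=cv2.resize(i[180:310,270:380],None,fx=4.5,fy=4.5,interpolation=cv2.INTER_CUBIC)
cv2.imwrite("pics/s4.png",a)
i=r.snapshot("top")[:,:,::-1]
cv2.imwrite("pics/t4.png",cv2.resize(i[195:295,270:390],None,fx=6,fy=6,interpolation=cv2.INTER_CUBIC))
s=r.state();print(s["tcp_pos"],s["gripper_width"])
```

```text
[ 687.13527665 -104.55253099  282.69193829] 0.22402378548044813
```

View pics/s4.png

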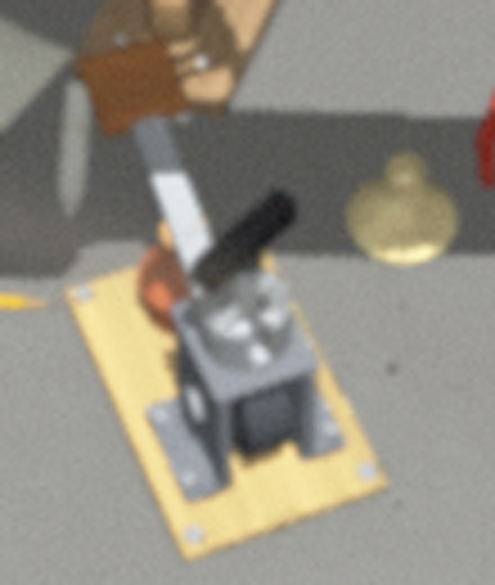

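View pics/t4.png

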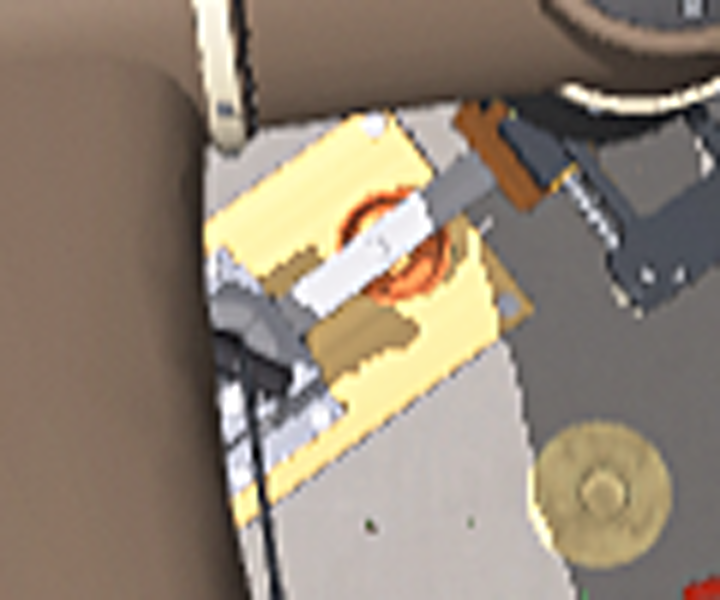

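```bash
python3 - <<'E'
from h import *
for z in(205.5-5,201+5):
  for a in(-112,-119,-126):
    d=np.array([np.cos(np.radians(a)),np.sin(np.radians(a)),0]);c=np.array([584,38.2,z+10])
    print(z,a,((proj("scene",[c-35*d,c,c+35*d])-[270,180]+.5)*4.5-.5).round().tolist())
E
python3 - <<'E'
import cv2
a=cv2.imread("pics/s4.png")[170:300,170:330]; cv2.imwrite("pics/s4c.png",cv2.resize(a,None,fx=4.5,fy=4.5,interpolation=cv2.INTER_CUBIC))
E
```

```text
200.5 -112 [[204.0, 274.0], [243.0, 230.0], [281.0, 187.0]]
200.5 -119 [[198.0, 270.0], [243.0, 230.0], [287.0, 191.0]]
200.5 -126 [[192.0, 265.0], [243.0, 230.0], [293.0, 195.0]]
206 -112 [[204.0, 267.0], [243.0, 223.0], [281.0, 180.0]]
206 -119 [[197.0, 263.0], [243.0, 223.0], [287.0, 184.0]]
206 -126 [[192.0, 259.0], [243.0, 223.0], [293.0, 189.0]]
```

View pics/s4c.png

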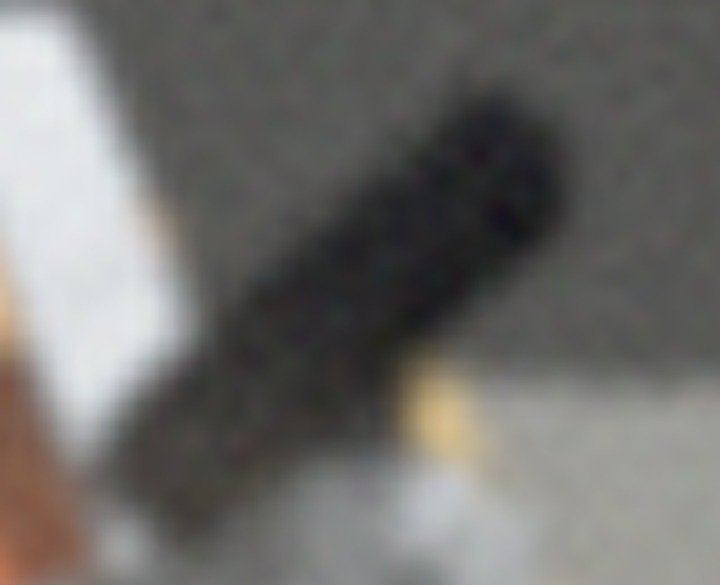

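Both pictures agree that the plunger is parked. The bar runs from (202,275) to (285,200) in the 4.5x scene crop, matching about -117° to -119° at 200 mm height. The rose has not moved. Next I go down onto the pad.

>>> step_arm --rows '[[[0, 0, 4, 0, 0, 0, 1], [0, 0, 4, 0, 0, 0, 1], [0, 0, 3, 0, 0, 0, 1], [0, 0, 1, 0, 0, 0, 1], [0, 0, 1, 0, 0, 0, 1], [0, 0, 1, 0, 0, 0, 1], [0, 0, 0, 0, 0, 0, 1]]]'

```text
time_s: 13.65
tcp_pos: [688.0, -104.5, 143.5]
tool_rot: [[0.58, -0.815, 0.002], [-0.815, -0.58, 0.0], [0.001, -0.001, -1.0]]
contact_force: [-0.2, 1.1, 2.6]
gripper_width: 0.6
```

>>> step_arm --rows '[[[0.15, 0, 1, 0, 0, 0, 1], [0.15, 0, 1, 0, 0, 0, 1], [0.15, 0, 1, 0, 0, 0, 1], [0.15, 0, 1, 0, 0, 0, 1], [0.15, 0, 1, 0, 0, 0, 1], [0, 0, 0, 0, 0, 0, 1]]]'

```text
time_s: 14.25
tcp_pos: [692.0, -110.9, 92.2]
tool_rot: [[0.58, -0.815, 0.0], [-0.815, -0.58, -0.0], [0.0, -0.0, -1.0]]
contact_force: [1.3, -0.3, 4.8]
gripper_width: 0.5
```

>>> step_arm --rows '[[[0.1, 0, 0.7, 0, 0, 0, 1], [0.1, 0, 0.7, 0, 0, 0, 1], [0, 0, 0.6, 0, 0, 0, 1], [0, 0, 0.5, 0, 0, 0, 1], [0, 0, 0.3, 0, 0, 0, 1], [0, 0, 0, 0, 0, 0, 1]]]'

```text
time_s: 14.85
tcp_pos: [693.6, -113.0, 67.1]
tool_rot: [[0.58, -0.814, 0.002], [-0.814, -0.58, -0.001], [0.002, -0.001, -1.0]]
contact_force: [-1.5, -3.5, 9.9]
gripper_width: 0.8
```

>>> step_arm --rows '[[[0, 0, 0.3, 0, 0, 0, 1], [0, 0, 0.2, 0, 0, 0, 1], [0, 0, 0, 0, 0, 0, 1], [0, 0, 0, 0, 0, 0, 1]]]'

```text
time_s: 15.25
tcp_pos: [693.8, -113.0, 66.0]
tool_rot: [[0.581, -0.814, 0.004], [-0.814, -0.581, -0.002], [0.004, -0.002, -1.0]]
contact_force: [-10.3, 1.3, 32.7]
gripper_width: 0.2
```

Run:
```python
from h import *
i=r.snapshot("scene")[:,:,::-1]
cv2.imwrite("pics/s5.png",cv2.resize(i[180:310,270:380],None,fx=4.5,fy=4.5,interpolation=cv2.INTER_CUBIC))
```

```text
(no output)
```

View pics/s5.png

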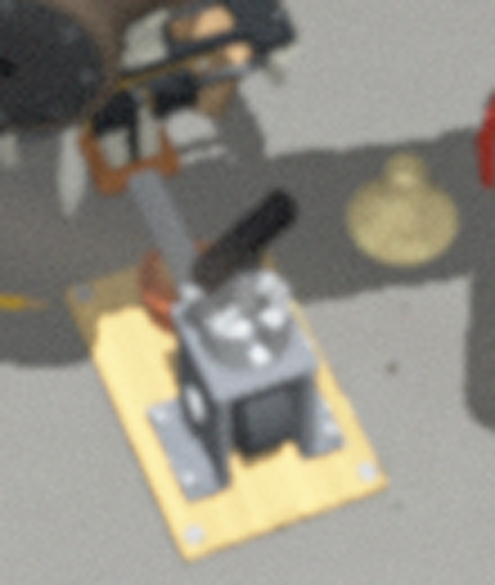

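The pad is at its hard stop, with the finger tips at 66 mm under 33 N, and the handle has not moved. I'll let the lever rise under control.

>>> step_arm --rows '[[[0, 0, -0.8, 0, 0, 0, 1], [-0.1, 0, -1, 0, 0, 0, 1], [-0.15, 0, -1, 0, 0, 0, 1], [-0.15, 0, -1, 0, 0, 0, 1], [-0.15, 0, -1, 0, 0, 0, 1], [-0.15, 0, -1, 0, 0, 0, 1], [-0.15, 0, -1, 0, 0, 0, 1], [-0.1, 0, -1, 0, 0, 0, 1], [0, 0, -1, 0, 0, 0, 1], [0, 0, -1, 0, 0, 0, 1]]]'

```text
time_s: 16.3
tcp_pos: [686.9, -104.6, 158.5]
tool_rot: [[0.58, -0.815, -0.001], [-0.815, -0.58, -0.0], [-0.0, 0.001, -1.0]]
contact_force: [0.2, -0.6, 0.6]
gripper_width: 0.5
```

>>> step_arm --rows '[[[0, 0, -1.5, 0, 0, 0, 1], [0, 0, -3, 0, 0, 0, 1], [0, 0, -3, 0, 0, 0, 1], [0, 0, -3, 0, 0, 0, 1], [0, 0, 0, 0, 0, 0, 1], [0, 0, 0, 0, 0, 0, 1], [0, 0, 0, 0, 0, 0, 1], [0, 0, 0, 0, 0, 0, 1]]]'

```text
time_s: 17.1
tcp_pos: [686.8, -104.7, 261.9]
tool_rot: [[0.58, -0.815, -0.002], [-0.815, -0.58, -0.0], [-0.001, 0.002, -1.0]]
contact_force: [-1.3, 0.0, -0.7]
gripper_width: 0.6
```

Run:
```python
from h import *
i=r.snapshot("scene")[:,:,::-1]
cv2.imwrite("pics/s6.png",cv2.resize(i[150:310,260:420],None,fx=3.7,fy=3.7,interpolation=cv2.INTER_CUBIC))
i=r.snapshot("top")[:,:,::-1]
cv2.imwrite("pics/t6.png",i)
```

View pics/s6.png

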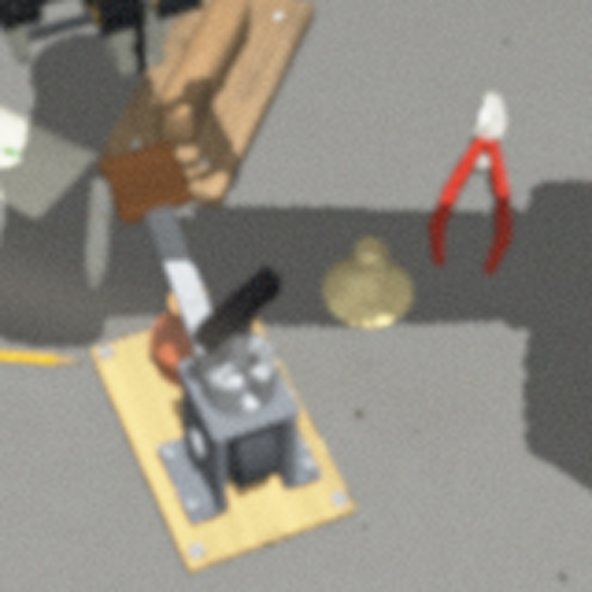

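View pics/t6.png

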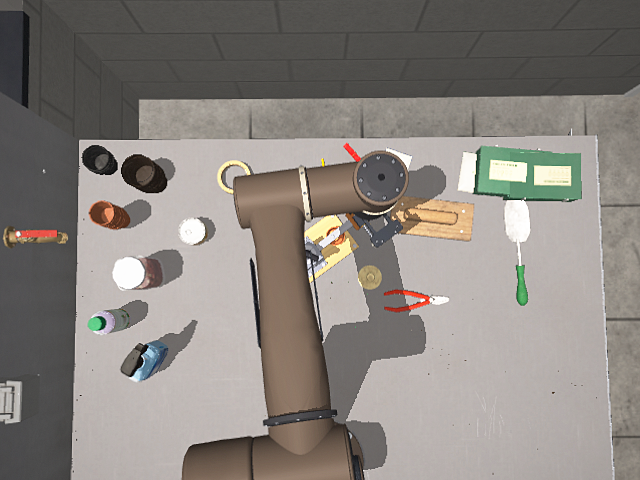

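The lever is back up: the pad is at scene pixel (299,199), the same as at the start. The handle is still parked, and the loose things are where they were. I'm handing the job in.

```bash
python3 -c "
from bench import r
print(r.finish_job())"
```

```text
the job is handed in; nothing more can be done
None
```

I carried out the whole sequence and handed the job in at about 17 s. The hand-in reports no verdict, so the results below are from my own checks.

**Plunger:** I gripped the T-handle, lifted it about 30 mm (10–11 N pull) and twisted it about 65° clockwise. I lowered it until the notch took the load, with the pull falling to about 1 N, then opened the fingers and drew clear. Pictures before, during and after the lever push show the bar about 117–119° clockwise from world x, at about parked height.

**Lever:** I pushed the pad down with the closed fingers to its hard stop. The finger tips were at 66 mm and the force peaked at 33 N. I then raised the arm slowly so the lever came back up. The pad ended at the same scene pixel as at the start, and the arm was about 110 mm clear of it.

**Surroundings:** The rose, tin, tamper and secateurs look unmoved in the last pictures.

**Disagreements:**
- **Handle position:** The two cameras differed by several millimetres on where the handle was. I centred on the bar using the side force as the fingers closed.
- **Finger opening:** With the bar held, the opening read 19–22 mm instead of 16 mm and shrank as I gripped harder. I took this as give in the gripper.
- **Bar angle:** My first reading of the bar's angle, -59.5°, was wrong. A closer look gave -52° to -54°, and I corrected the grasp before lifting.

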